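# Set up a stepped roller on V-blocks for a run-out check

### The arm

A 6-joint arm with a two-finger parallel gripper is mounted at the origin on the work surface. World frame = base frame: x ahead of the robot, y to its left, z up, the work surface at z = 0. Lengths are in m, angles in rad, forces in N, time in s.
With the tool pointing down it reaches from about 0.4 to 0.825 m from the base axis. Payload 7 kg.
Tool frame: the origin (TCP) lies at the very end of the fingers, on their centre line; the grasp point (between the pads) lies arm.hold_point_z behind it (arm.hold_point_z is the distance from the TCP to the grasp point, in m); z points along the fingers, y is the line along which they close (so a half turn about z gives the same grasp; the last joint's range is limited). The gripper opens to 88 mm and grips with 3 to 60 N. Pads are 19 mm wide; open, the fingers measure 130 mm over their backs; the gripper's body (78 mm by 193 mm) begins 47 mm behind the grasp point.
Start: joints at [-0.873, 0.359, 0.012, 0, -1.224, -0.288], TCP at [0.269, -0.619, 0.227] pointing down, gripper open.
Joint ranges: [-3.07, 3.07], [-1.43, 2.12], [-1.02, 1.25], [-3.03, 1.67], [-3.05, -0], [-3.03, 3.03]. Speed limits (rad/s): [2.39, 2.39, 3.01, 3.14, 3.14, 3.14].

### API

Orientations are given as [roll, pitch, yaw] about the fixed x, y, z axes, in that order (R = Rz(yaw) Ry(pitch) Rx(roll)).
In Python, from station import arm gives the robot as it stands.
- The arm moves only by the shell command python3 -m creep 'ROWS' [FORCE]. ROWS is a JSON list of rows, 1 to 20 of them, each written [opening, [dx, dy, dz], turn]: the finger opening in m, then dx, dy, dz in parts of the range, where 1.0 means 0.75 m, then a turn about the tool's z in parts of the range, where 1.0 means pi rad; each row is the pose to reach, as a shift and turn from the pose commanded when the command began, along the tool's axes at that moment; what a row does not reach only later rows make up. A row lasts 1/12 s, in which the tool goes at most 0.0417 m and 0.125 rad, less where a joint would pass 70% of its speed; a pose out of reach is approached as far as the arm can. The fingers move at their own pace and stop on an object; FORCE is the grip in N (left out, the last holds). Time passes only in rows, so rows that do not move let the fingers close. It prints the time, the measured TCP pose, the force, the opening and the grip force at its end. Input that does not fit is refused with a message, and nothing moves.
- arm.get_state(): the state, without advancing time (a new reading comes with each control period).
- arm.grab_frame(name): name is "side" or "top" or "wrist"; returns the picture (480x640x3 uint8, red, green, blue); there is no depth.
- arm.camera_params(name): a dict with "fx", "fy", "cx", "cy" (pixels), "T" (4x4, takes a point from camera to world coordinates); the wrist camera has in their place "hand_eye" (4x4, takes a point from camera to tool coordinates, whose origin is the TCP and whose axes are the flange's). Camera axes: x right, y down, z forward; pixel columns grow to the right and rows downward; lengths in m; the calibration is good to about 2 mm. A picture is of the moment at which its call begins: read the wrist's pose just before it. camera_params takes no time and is no camera call.
- arm.job_done(): hands the job in; it is judged then, once.
The state is a dict: "t": time; "q": joint angles; "qd": joint speeds; "joint_efforts": joint torques, N m; "eef_pos": TCP position; "ee_rot": TCP orientation; "force": force on the tool from outside, world axes, zero at the start; "moment": the same for the moment, N m; "width": finger opening in m; "gripper_force": force on a finger pad.
Only numpy, scipy, OpenCV 4.12 (cv2) and the standard library are available. Lean on these libraries where they do the work, as an engineer would, in place of code of your own. Each camera call takes 0.05 s, during which the arm holds its last target. There are 200 camera calls.

### The job

Set up the stepped roller shaft for a run-out check at the end stop: stand the narrow and the wide V-block on the deck in line with the stop screw, lay the shaft level across them with its thin neck in the narrow V and its thick neck in the wide V, each block under the middle of its neck and the thin end facing the stop screw with about 5 mm to spare. Last of all, stand the dial gauge upright behind the shaft (on the side away from the robot), its arm square across the shaft and its tip over the middle of the black roller. Do not drop the shaft or the gauge or knock them over, and leave the black ring and the white cap where they are.

Things in the scene. Friction and masses are not known exactly. Their poses are not given: they have to be found in the camera images.
- end_stop: Fixed aluminium bracket: foot 60 x 50 x 12 mm, plate 50 mm wide and 88 high at y = 0 to 14 mm (black knob behind it to y = 26), from which a 9 mm steel stop screw points along its own -y (to the robot's right, give or take its yaw), 70 mm up. Origin: on the deck under the middle of the foot; x points away from the robot. Screw tip at (0, -45, 70) mm; the set-up lies beyond it, along its line.
- narrow_block: Loose steel V-block, 40 mm wide (x), 30 thick (y), 69 high, 0.4 kg, upright. Origin: centre of its underside. A 90 degree V, 21 mm wide at the top, runs along its y through the top. It fits the shaft's thin neck and holds the shaft's axis 70 mm above the deck. Both ways round are alike.
- wide_block: Loose steel V-block, 62 mm wide (x), 30 thick (y), 64 high, about 0.6 kg, upright. Origin: centre of its underside. A 90 degree V, 33 mm wide at the top, runs along its y through the top. It fits the shaft's thick neck and holds the shaft's axis 70 mm above the deck. Both ways round are alike.
- shaft: Loose stepped shaft, 170 mm, about 0.35 kg, level in the cradle, axis 56 mm above the deck. Origin: on the axis, in the middle of the black roller (diameter 40, x = -25 to 25 mm), within 5 mm of the balance point. x runs along the shaft to the thin end: thin bare-metal neck, diameter 16, x = 25 to 85 mm (middle 55); thick neck, diameter 32, x = -85 to -25 mm (middle -55). Free to roll about x.
- gauge: Loose dial-gauge stand, about 0.6 kg. Origin: centre of the underside of its dark base, 60 (x) x 50 x 45 mm. Square post, 14 mm, from the base's middle to 200 mm up; free to grip from 160 mm up. A clamp on the post carries an arm along -x with a round dial, 116 to 156 mm up, x = -75 to -56 mm; under it the tip, at (-65, 0) mm, 98 mm up. At the start the arm points roughly to the robot.
- cradle: Fixed white plastic cradle holding the shaft at the start: foot 160 x 46 x 10 mm, two notched uprights 52 mm wide (y), 14 thick, up to 55 high, at x = 55 and -55 mm under the necks. Origin: centre of its underside; x along the shaft.
- lens_ring: Bystander: loose black plastic ring lying flat, diameter 69 mm over its collar, 30 mm high; to be left alone. Origin: centre of its underside.
- cap: Bystander: loose white stepped round cap, diameter 52 mm, 26 mm high; to be left alone. Origin: centre of its underside.

How it is judged:
On the way, in this order (a step that is already met when the one before it is completed fails the run):
1. the shaft lies level in both V-blocks in front of the stop and is let go (height (world z) of shaft between 0.066 and 0.074 m and angle between shaft's own x axis and vertical between 1.51 and 1.63 rad and x of shaft in the frame of end_stop between -0.012 and 0.012 m and y of shaft in the frame of end_stop between -0.147 and -0.127 m and angle between the x axis of shaft and the y axis of end_stop, either way round below 0.12 rad and x of narrow_block in the frame of shaft between 0.043 and 0.067 m and x of wide_block in the frame of shaft between -0.067 and -0.043 m and y of narrow_block in the frame of end_stop between -0.1 and -0.055 m and angle between each of narrow_block, wide_block's own z axis and vertical below 0.06 rad and height (world z) of each of narrow_block, wide_block below 0.004 m and contact force between the fingers and shaft below 0.05 N and contact force between the fingers and wide_block below 0.05 N and contact force between the fingers and narrow_block below 0.05 N), for 0.2 s.
2. then the gauge stands behind the shaft with its tip over the roller (x of shaft in the frame of gauge between -0.077 and -0.053 m and y of shaft in the frame of gauge between -0.012 and 0.012 m and x of gauge in the frame of end_stop above 0.03 m and angle between the y axis of gauge and the x axis of shaft, either way round below 0.2 rad and angle between gauge's own z axis and vertical below 0.05 rad and height (world z) of gauge below 0.004 m), for 0.2 s.
At the end, for the whole second after the job is handed in: Shaft level in both Vs, axis 70 +-4 mm up, in line with the screw within 12 mm and 0.12 rad, thin end 0 to 17 mm from its tip; blocks upright, under their necks' middles within 12 mm; gauge upright behind, tip over the roller's middle within 12 mm each way, arm square within 0.2 rad; all at rest (all of step 2 and height (world z) of shaft between 0.066 and 0.074 m and angle between shaft's own x axis and vertical between 1.51 and 1.63 rad and x of shaft in the frame of end_stop between -0.012 and 0.012 m and y of shaft in the frame of end_stop between -0.147 and -0.127 m and angle between the x axis of shaft and the y axis of end_stop, either way round below 0.12 rad and x of narrow_block in the frame of shaft between 0.043 and 0.067 m and x of wide_block in the frame of shaft between -0.067 and -0.043 m and y of narrow_block in the frame of end_stop between -0.1 and -0.055 m and angle between each of narrow_block, wide_block's own z axis and vertical below 0.06 rad and height (world z) of each of narrow_block, wide_block below 0.004 m and linear speed of each of shaft, wide_block, narrow_block, gauge below 0.01 m/s); the robot touches nothing.
It fails at once if the shaft was dropped or knocked over (moving faster than 0.5 m/s out of the fingers) (linear speed of shaft above 0.5 m/s and contact force between the fingers and shaft below 0.01 N).
It fails at once if the gauge was dropped or knocked over (moving faster than 0.5 m/s out of the fingers) (linear speed of gauge above 0.5 m/s and contact force between the fingers and gauge below 0.01 N).
It fails at once if the black ring was moved by more than 20 mm (distance of lens_ring from where it was at the start of the episode above 0.02 m).
It fails at once if the white cap was moved by more than 20 mm (distance of cap from where it was at the start of the episode above 0.02 m).
It also fails if it takes over 125 s, if anything falls off the work surface, if the arm or the gripper's body presses on something with over 40 N, if the wrist force passes 120 N, or if a joint passes its speed limit or range.

## Working session

There is one attempt and no reset: what is moved stays moved. The work goes in short steps, Python scripts to look and compute and a shell command to move; the robot and the scene stay as the last step left them, time stands still between calls to the robot, and variables do not carry over. Pictures are saved under pics/ and viewed, at most 14 in all, crops included, and the job is handed in when it is done.

```bash
ls; mkdir -p pics; cat > h.py <<'E'
import numpy as np, cv2
from station import arm
from scipy.spatial.transform import Rotation as R
def snap(n,f):
    im=arm.grab_frame(n); cv2.imwrite(f'pics/{f}.png',im[:,:,::-1]); return im
def cam(n,st=None):
    p=arm.camera_params(n)
    if 'T' in p: T=np.array(p['T'])
    else:
        st=st or arm.get_state(); T=np.eye(4); T[:3,:3]=R.from_euler('xyz',st['ee_rot']).as_matrix(); T[:3,3]=st['eef_pos']; T=T@np.array(p['hand_eye'])
    return p,T
def ray(c,uv):
    p,T=c; d=T[:3,:3]@[(uv[0]-p['cx'])/p['fx'],(uv[1]-p['cy'])/p['fy'],1]; return T[:3,3],d
def onz(c,uv,z):
    o,d=ray(c,uv); return o+d*(z-o[2])/d[2]
def tri(c1,a,c2,b):
    o1,d1=ray(c1,a);o2,d2=ray(c2,b)
    s=np.linalg.lstsq(np.c_[d1,-d2],o2-o1,rcond=None)[0]; p,q=o1+s[0]*d1,o2+s[1]*d2
    return (p+q)/2,np.linalg.norm(p-q)
def proj(c,P):
    p,T=c; q=T[:3,:3].T@(np.array(P)-T[:3,3]); return [p['fx']*q[0]/q[2]+p['cx'],p['fy']*q[1]/q[2]+p['cy']]
E
python3 - <<'E'
from h import *
np.set_printoptions(precision=3,suppress=True)
s=arm.get_state(); print(s,arm.hold_point_z)
for n in('top','side','wrist'):
    snap(n,n+'0'); p,T=cam(n); print(n,p['fx'],p['cx'],p['cy'],T)
E
```

```text
pics
{'t': 0.0, 'q': array([-0.873,  0.359,  0.011, -0.   , -1.224, -0.288]), 'qd': array([-0.002,  0.   , -0.001, -0.001, -0.001, -0.   ]), 'joint_efforts': array([  0.   , -58.272,  29.305,   6.997,   0.007,  -0.   ]), 'eef_pos': array([ 0.269, -0.619,  0.226]), 'ee_rot': array([ 3.14 , -0.   , -2.732]), 'force': array([ 0.046,  0.266, -0.028]), 'moment': array([0.007, 0.044, 0.008]), 'gripper_force': 0.0, 'width': 0.08748392714418961} 0.0188
top 445.5280744653296 320.0156502151312 238.24765035962832 [[ 0.017 -0.982  0.19   0.425]
 [-1.    -0.021 -0.015 -0.017]
 [ 0.019 -0.19  -0.982  1.079]
 [ 0.     0.     0.     1.   ]]
side 526.2679956224262 314.6187937078944 235.21190522194175 [[-0.984 -0.132  0.122  0.464]
 [-0.18   0.722 -0.668  0.817]
 [ 0.001 -0.679 -0.734  0.979]
 [ 0.     0.     0.     1.   ]]
wrist 398.974738462039 322.76960488294645 241.06403911517955 [[-0.399  0.883  0.249  0.2  ]
 [ 0.917  0.383  0.109 -0.647]
 [ 0.001  0.272 -0.962  0.384]
 [ 0.     0.     0.     1.   ]]
```

View pics/top0.png

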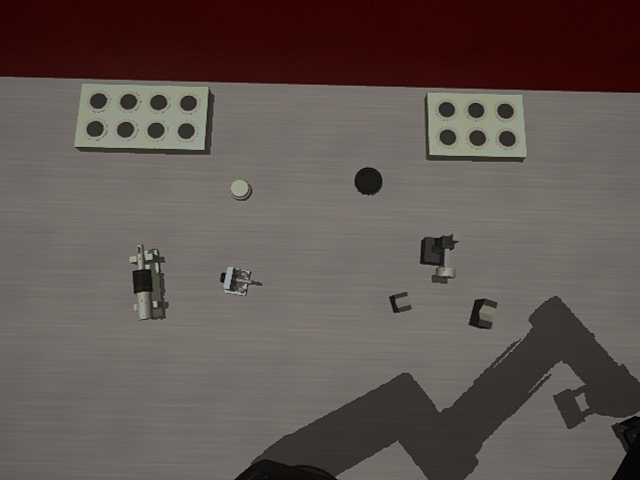

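View pics/side0.png

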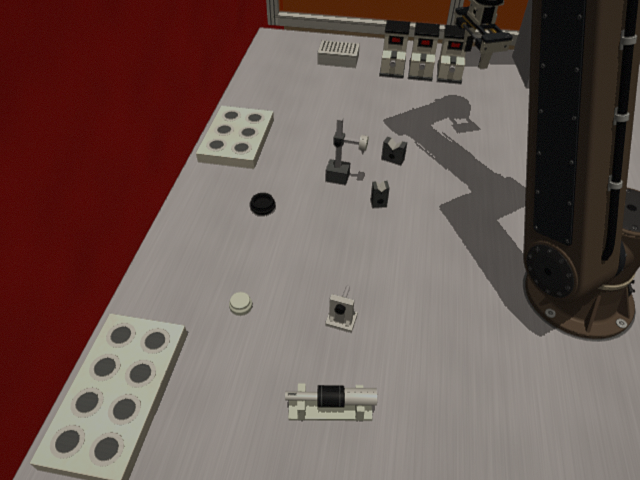

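Top view: cradle with shaft at about (145,282), thin end up (+x); end stop (238,282) with screw pointing right; gauge base (434,250), narrow block (401,302), wide block (483,314). Both bystanders are higher up in the picture and clear of the work area. I'll enlarge these areas.

```bash
python3 - <<'E'
from h import *
t=cv2.imread('pics/top0.png'); s=cv2.imread('pics/side0.png')
c=lambda im,x,y,w,h,W,H: cv2.resize(im[y:y+h,x:x+w],(W,H),interpolation=cv2.INTER_CUBIC)
a=np.hstack([c(t,120,230,160,100,400,250),c(t,380,220,128,120,400,375)[:250]]) if 0 else None
A=c(t,120,235,160,100,400,250);B=c(t,380,225,130,110,400,338)
C=c(s,280,275,110,150,400,545)[:0]
L=np.vstack([A,c(s,275,280,115,100,400,348)]);Rr=np.vstack([B,c(s,320,115,100,65,400,260)])
cv2.imwrite('pics/crops0.png',np.hstack([L,Rr]) if L.shape[0]==Rr.shape[0] else print(L.shape,Rr.shape) or L)
tc=cam('top')
for n,uv,z in [('cap',(240,188),.026),('ring',(368,180),.03),('narrow',(400,302),.069),('wide',(482,313),.064),('gaugebase',(432,250),.045),('shaft roller',(143,281),.07),('thin',(139,247),.056),('thick',(144,318),.056),('stop',(236,281),.05),('screwtip',(262,284),.07)]:
    print(n,onz(tc,uv,z).round(3))
E
```

```text
cap [0.75  0.166 0.026]
ring [ 0.777 -0.148  0.03 ]
narrow [ 0.478 -0.215  0.069]
wide [ 0.457 -0.401  0.064]
gaugebase [ 0.603 -0.297  0.045]
shaft roller [0.514 0.364 0.07 ]
thin [0.594 0.386 0.056]
thick [0.433 0.36  0.056]
stop [0.52  0.159 0.05 ]
screwtip [0.512 0.097 0.07 ]
```

View pics/crops0.png

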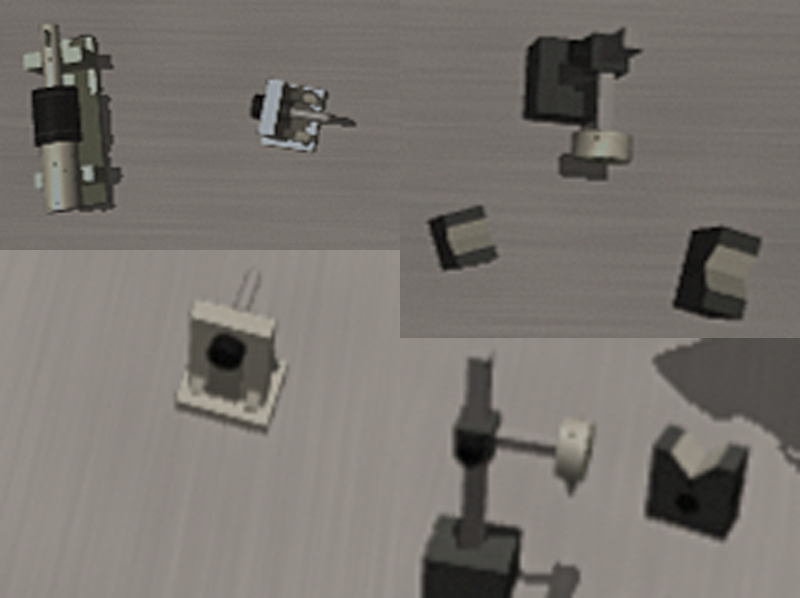

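View pics/wrist0.png

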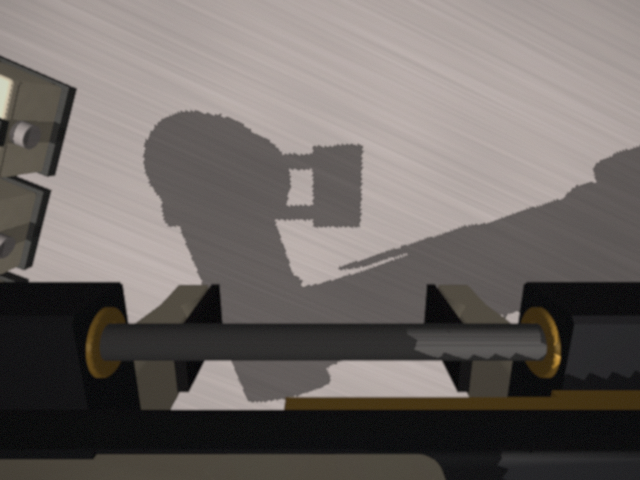

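Crops show: end stop with its screw to the right and slightly tilted, both Vs roughly along world y, gauge dial towards the robot, shaft thin end pointing +x. Next is a wrist look over the blocks and gauge.

The rows are not in the units I measure in: shifts go in shares of 0.75 m and turns go in shares of pi rad. I convert before sending: -0.38 m is -0.5067, 0.29 m is 0.3867, -1.16 rad is -0.3692.

```bash
python3 -m creep '[[0.088,[-0.5067,0.3867,-0.1],-0.3692],[0.088,[-0.5067,0.3867,-0.1],-0.3692],[0.088,[-0.5067,0.3867,-0.1],-0.3692],[0.088,[-0.5067,0.3867,-0.1],-0.3692],[0.088,[-0.5067,0.3867,-0.1],-0.3692],[0.088,[-0.5067,0.3867,-0.1],-0.3692],[0.088,[-0.5067,0.3867,-0.1],-0.3692],[0.088,[-0.5067,0.3867,-0.1],-0.3692],[0.088,[-0.5067,0.3867,-0.1],-0.3692],[0.088,[-0.5067,0.3867,-0.1],-0.3692],[0.088,[-0.5067,0.3867,-0.1],-0.3692],[0.088,[-0.5067,0.3867,-0.1],-0.3692],[0.088,[-0.5067,0.3867,-0.1],-0.3692],[0.088,[-0.5067,0.3867,-0.1],-0.3692],[0.088,[-0.5067,0.3867,-0.1],-0.3692],[0.088,[-0.5067,0.3867,-0.1],-0.3692]]' 20
cat > look.py <<'E'
import sys,json
from h import *
n=sys.argv[1]; s=arm.get_state(); json.dump({k:np.array(s[k]).tolist() for k in('eef_pos','ee_rot')},open(f'pics/{n}.json','w'))
snap('wrist',n); print(np.round(s['eef_pos'],4),np.round(s['ee_rot'],3),s['t'])
E
python3 look.py w1
python3 -m creep '[[0.088,[0.0533,0,0],0],[0.088,[0.1067,0,0],0],[0.088,[0.1467,0,0],0],[0.088,[0.1467,0,0],0],[0.088,[0.1467,0,0],0]]'; python3 look.py w2
```

```text
t: 1.48
eef_pos: [0.5013, -0.2024, 0.3012]
ee_rot: [3.141, 0.0, -1.573]
force: [-0.8, -0.2, 0.3]
width: 0.0878
gripper_force: 0.0
[ 0.5013 -0.2024  0.3012] [ 3.141  0.    -1.573] 1.4833
t: 1.95
eef_pos: [0.5006, -0.314, 0.3006]
ee_rot: [3.14, 0.0, -1.576]
force: [-0.7, 0.6, 0.0]
width: 0.0876
gripper_force: 0.0
[ 0.5006 -0.314   0.3006] [ 3.14   0.    -1.576] 1.95
```

View pics/w1.png

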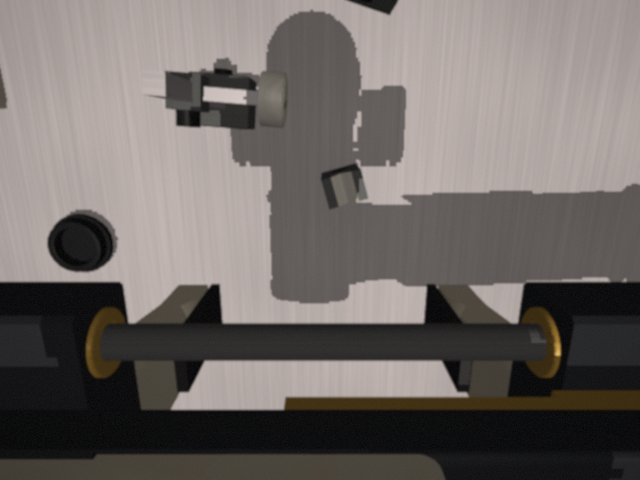

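View pics/w2.png

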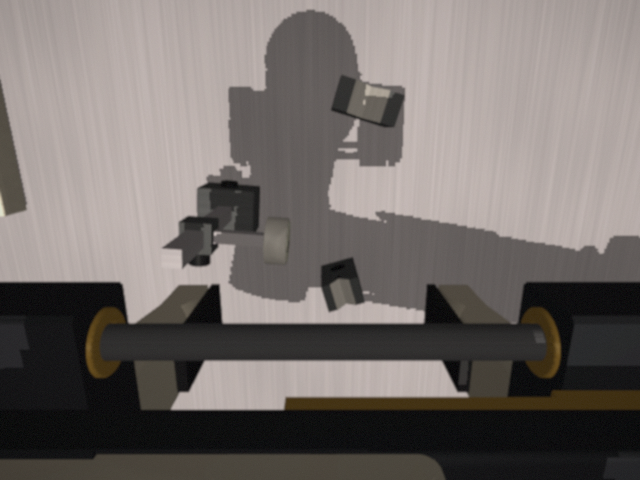

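w1 and w2 show the narrow block (w1 (345,187), w2 (341,285)), the wide block (w2 (368,101)) and the gauge (w2 base (230,205), post top (175,257), dial (277,240)). Next, the stop and the cradle.

To row units: -0.53 m is -0.7067.

```bash
python3 -m creep '[[0.088,[-0.7067,0,0],0],[0.088,[-0.7067,0,0],0],[0.088,[-0.7067,0,0],0],[0.088,[-0.7067,0,0],0],[0.088,[-0.7067,0,0],0],[0.088,[-0.7067,0,0],0],[0.088,[-0.7067,0,0],0],[0.088,[-0.7067,0,0],0],[0.088,[-0.7067,0,0],0],[0.088,[-0.7067,0,0],0],[0.088,[-0.7067,0,0],0],[0.088,[-0.7067,0,0],0],[0.088,[-0.7067,0,0],0],[0.088,[-0.7067,0,0],0],[0.088,[-0.7067,0,0],0],[0.088,[-0.7067,0,0],0]]'; python3 look.py w3
python3 -m creep '[[0.088,[-0.0533,0,0],0],[0.088,[-0.1067,0,0],0],[0.088,[-0.1333,0,0],0],[0.088,[-0.1333,0,0],0],[0.088,[-0.1333,0,0],0]]'; python3 look.py w4
python3 -m creep '[[0.088,[-0.0533,0,0],0],[0.088,[-0.1067,0,0],0],[0.088,[-0.1333,0,0],0],[0.088,[-0.1333,0,0],0],[0.088,[-0.1333,0,0],0]]'; python3 look.py w5
python3 - <<'E'
from h import *
z=lambda n,x,y,w,h,W,H:cv2.resize(cv2.imread(f'pics/{n}.png')[y:y+h,x:x+w],(W,H),interpolation=cv2.INTER_CUBIC)
A=np.hstack([z('w1',310,155,65,60,260,240),z('w2',325,65,85,75,272,240),z('w2',315,250,67,60,268,240)])
B=np.hstack([z('w2',155,175,140,100,480,343),z('w1',135,50,165,90,320,175)[:0] if 0 else np.vstack([z('w1',135,50,160,90,320,180),np.zeros((163,320,3),np.uint8)])])
cv2.imwrite('pics/comp1.png',np.vstack([A,B])); 
C=np.vstack([np.hstack([cv2.imread('pics/w3.png')[0:300],]),cv2.imread('pics/w4.png')[0:300]])
cv2.imwrite('pics/comp2.png',C)
E
```

```text
t: 3.33
eef_pos: [0.5017, 0.2184, 0.3016]
ee_rot: [3.141, -0.0, -1.571]
force: [-0.3, -0.3, -0.1]
width: 0.0876
gripper_force: 0.0
[0.5017 0.2184 0.3016] [ 3.141 -0.    -1.571] 3.3333
t: 3.8
eef_pos: [0.5024, 0.3182, 0.3012]
ee_rot: [3.141, -0.001, -1.571]
force: [0.0, 0.0, -0.1]
width: 0.0875
gripper_force: 0.0
[0.5024 0.3182 0.3012] [ 3.141e+00 -1.000e-03 -1.571e+00] 3.8
t: 4.27
eef_pos: [0.5027, 0.4177, 0.3012]
ee_rot: [3.141, -0.001, -1.572]
force: [0.3, 0.1, -0.1]
width: 0.0873
gripper_force: 0.0
[0.5027 0.4177 0.3012] [ 3.141e+00 -1.000e-03 -1.572e+00] 4.2667
```

View pics/comp1.png

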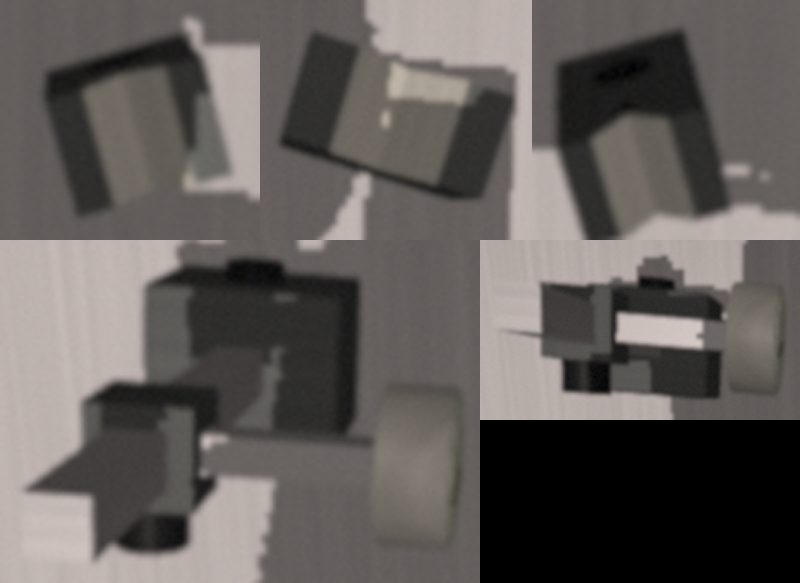

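View pics/comp2.png

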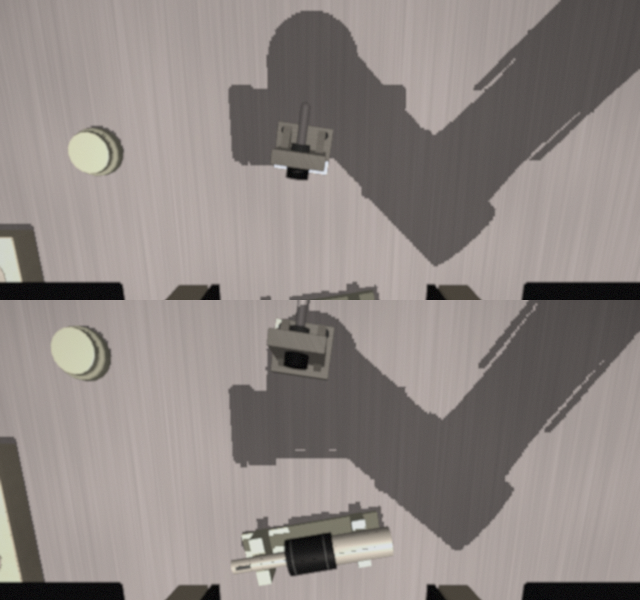

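comp1: top-face corners of the narrow block (w1 and w2) and the wide block are readable, and the gauge's post top in w2 is at about (172,258). comp2: the stop is at (300,150) in w3 and the shaft at (310,253) in w4. I'll zoom on the stop and shaft.

```bash
python3 - <<'E'
from h import *
import json
np.set_printoptions(precision=4,suppress=True)
z=lambda n,x,y,w,h,k:cv2.resize(cv2.imread(f'pics/{n}.png')[y:y+h,x:x+w],None,fx=k,fy=k,interpolation=cv2.INTER_CUBIC)
A=np.hstack([z('w3',260,90,80,100,3),z('w4',260,0,80,100,3),z('w5',225,100,80,100,0+3)*0])[:, :800]
B=np.hstack([z('w4',220,195,180,100,2.2),z('w5',220,95,180,100,2.2)])
cv2.imwrite('pics/comp3.png',np.vstack([np.pad(A,((0,0),(0,B.shape[1]-A.shape[1]),(0,0))),B]) if B.shape[1]>=A.shape[1] else A); print(A.shape,B.shape)
C={n:cam('wrist',json.load(open(f'pics/{n}.json'))) for n in('w1','w2')}
T=cam('top');S=cam('side')
print('narrow',tri(C['w1'],(345,188.75),C['w2'],(343.1,294.1)))
print(onz(C['w1'],(345,188.75),.069),onz(C['w2'],(343.1,294.1),.069))
def yaw(c,a,b,h):
    d=onz(c,b,h)-onz(c,a,h); return np.arctan2(d[1],d[0])
print('nyaw V', yaw(C['w1'],(345,188.75),(353,218.75),.069), yaw(C['w2'],(343.1,294.1),(350.6,316.6),.069))
print('wide',onz(C['w2'],(368.4,99.8),.064),tri(C['w2'],(368.4,99.8),T,(488.2,313.1)),'Vyaw',yaw(C['w2'],(368.4,99.8),(359,131),.064))
print('gauge',onz(C['w2'],(171.9,258.1),.2),tri(C['w2'],(171.9,258.1),S,(340,119.5)))
print('arm',yaw(C['w2'],(215,238),(263.5,239.5),.136))
E
```

```text
(300, 720, 3) (220, 792, 3)
narrow (array([ 0.4783, -0.2179,  0.0681]), np.float64(5.883475092976585e-05))
[ 0.4783 -0.218   0.069 ] [ 0.4784 -0.2183  0.069 ]
nyaw V 1.8432463926627818 1.8776404503871496
wide [ 0.4562 -0.412   0.064 ] (array([ 0.457 , -0.4114,  0.0744]), np.float64(0.000582540533364304)) Vyaw 1.2852224089655522
gauge [ 0.6022 -0.3018  0.2   ] (array([ 0.6029, -0.3009,  0.1971]), np.float64(0.0008861874945600152))
arm 3.1041965550651316
```

View pics/comp3.png

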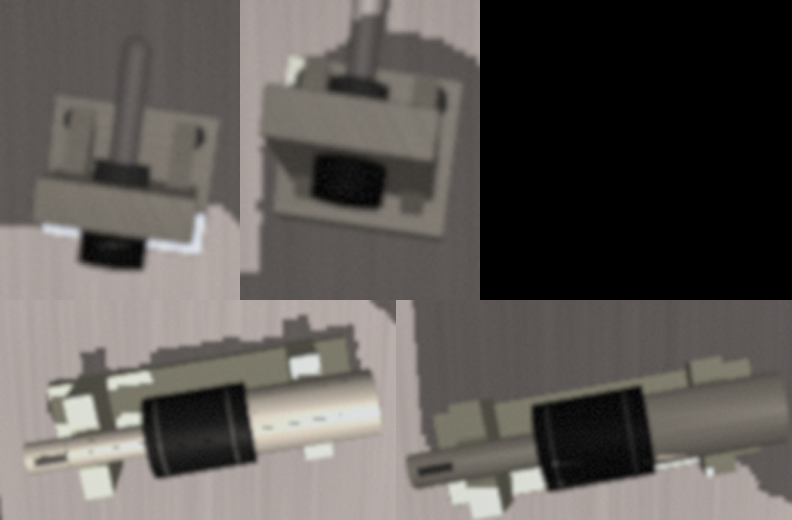

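comp3: screw tip in w3 at about (305,102), plate top front edge at (273,150)–(327,157). Roller centre is (310,254) in w4 and (310,158) in w5, with the thin end on the left (+x).

```bash
python3 - <<'E'
from h import *
import json
np.set_printoptions(precision=4,suppress=True)
C={n:cam('wrist',json.load(open(f'pics/{n}.json'))) for n in('w3','w4','w5')}
def yaw(c,a,b,h):
    d=onz(c,b,h)-onz(c,a,h); return np.arctan2(d[1],d[0])
c3,c4,c5=C['w3'],C['w4'],C['w5']
P3=lambda x,y:(260+x/3,90+y/3); P4=lambda x,y:(260+(x-240)/3,y/3)
Q4=lambda x,y:(220+x/2.2,195+(y-300)/2.2); Q5=lambda x,y:(220+(x-396)/2.2,95+(y-300)/2.2)
print('front mid',tri(c3,P3(119,190),c4,P4(351.5,96.5)),'back',tri(c3,P3(118,226),c4,P4(347.5,150)))
print('front onz',onz(c3,P3(119,190),.088),onz(c4,P4(351.5,96.5),.088))
print('tip',onz(c3,P3(136,38),.07))
print('stop +y yaw: screw',yaw(c3,P3(136,45),P3(121,160),.07),' edges-> x yaw',yaw(c3,P3(200,201.5),P3(38,180),.088),yaw(c3,P3(200,240),P3(35,215),.088),yaw(c4,P4(438,108),P4(265,85),.088),yaw(c4,P4(433,162),P4(262,138),.088))
print('roller',tri(c4,Q4(199,430),c5,Q5(593.5,438)),onz(c4,Q4(199,430),.056),onz(c5,Q5(593.5,438),.056))
print('thin',tri(c4,Q4(26,458),c5,Q5(411,471)))
print('shaft x yaw',yaw(c4,Q4(381,403),Q4(26,458),.056),yaw(c5,Q5(787,410),Q5(411,471),.056))
E
```

```text
front mid (array([0.5222, 0.1676, 0.0889]), np.float64(0.0010110168619188898)) back (array([0.5238, 0.1794, 0.0776]), np.float64(0.00195574661070046))
front onz [0.5217 0.1677 0.088 ] [0.5228 0.1675 0.088 ]
tip [0.5168 0.1229 0.07  ]
stop +y yaw: screw 1.4228640738881273  edges-> x yaw -0.12888835372626922 -0.14817187231706788 -0.12070152061902839 -0.1287006040895839
roller (array([0.5143, 0.3728, 0.0585]), np.float64(0.00010709743973291352)) [0.5144 0.3736 0.056 ] [0.5145 0.373  0.056 ]
thin (array([0.598 , 0.3876, 0.0567]), np.float64(0.0008311435863641305))
shaft x yaw 0.160683857003032 0.15695282464238153
```

Everything has been located and the triangulated heights agree with the text. Next, go over the narrow block.

To row units: 0.636 m is 0.848, 0.024 m is 0.032, -0.28 rad is -0.0891.

```bash
cat > go.py <<'E'
# usage: go.py x y z yaw -> row (dx dy dz turn) from the current measured pose
import sys
from h import *
s=arm.get_state(); p=np.array(s['eef_pos']); r=s['ee_rot']; x,y,z,w=map(float,sys.argv[1:5]); c,k=np.cos(r[2]),np.sin(r[2]); d=np.array([x,y,z])-p
print('t',round(s['t'],1),'F',np.round(s['force'],1),'w',round(s['width'],4),'pos',p.round(4),'yaw',round(r[2],3),'| go',np.round([d[0]*c+d[1]*k,d[0]*k-d[1]*c,-d[2],-((w-r[2]+np.pi)%(2*np.pi)-np.pi)],4))
E
python3 -m creep '[[0.088,[0.848,0.032,0],-0.0891],[0.088,[0.848,0.032,0],-0.0891],[0.088,[0.848,0.032,0],-0.0891],[0.088,[0.848,0.032,0],-0.0891],[0.088,[0.848,0.032,0],-0.0891],[0.088,[0.848,0.032,0],-0.0891],[0.088,[0.848,0.032,0],-0.0891],[0.088,[0.848,0.032,0],-0.0891],[0.088,[0.848,0.032,0],-0.0891],[0.088,[0.848,0.032,0],-0.0891],[0.088,[0.848,0.032,0],-0.0891],[0.088,[0.848,0.032,0],-0.0891],[0.088,[0.848,0.032,0],-0.0891],[0.088,[0.848,0.032,0],-0.0891],[0.088,[0.848,0.032,0],-0.0891],[0.088,[0.848,0.032,0],-0.0891],[0.088,[0.848,0.032,0],-0.0891],[0.088,[0.848,0.032,0],-0.0891],[0.088,[0.848,0.032,0],-0.0891]]' >/dev/null; python3 go.py .4783 -.218 .035 -1.29
```

```text
t 5.9 F [-0.1  0.3  0.7] w 0.0878 pos [ 0.4771 -0.2178  0.302 ] yaw -1.293 | go [ 0.0005 -0.0011  0.267  -0.0029]
```

To row units: 0.267 m is 0.356, 0.26 m is 0.3467.

```bash
python3 -m creep '[[0.088,[0,-0.0013,0.0533],0],[0.088,[0,-0.0013,0.1067],0],[0.088,[0,-0.0013,0.16],0],[0.088,[0,-0.0013,0.2133],0],[0.088,[0,-0.0013,0.2667],0],[0.088,[0,-0.0013,0.3067],0],[0.088,[0,-0.0013,0.3333],0],[0.088,[0,-0.0013,0.3467],0],[0.088,[0,-0.0013,0.356],0],[0.088,[0,-0.0013,0.356],0],[0.088,[0,-0.0013,0.356],0]]' 30 ; python3 -m creep '[[0.03,[0,0,0],0],[0.03,[0,0,0],0],[0.03,[0,0,0],0],[0.03,[0,0,0],0],[0.03,[0,0,0],0],[0.03,[0,0,0],0],[0.03,[0,0,0],0],[0.03,[0,0,0],0]]'
```

```text
t: 6.82
eef_pos: [0.4797, -0.2172, 0.0356]
ee_rot: [-3.14, -0.001, -1.291]
force: [0.0, -0.3, 0.4]
width: 0.0875
gripper_force: 0.0
t: 7.48
eef_pos: [0.4792, -0.2174, 0.0347]
ee_rot: [-3.141, -0.0, -1.292]
force: [5.2, 1.2, -2.0]
width: 0.0398
gripper_force: 13.4
```

To row units: -0.1 m is -0.1333, -0.09 m is -0.12.

```bash
python3 -m creep '[[0.03,[0,0,0],0],[0.03,[0,0,0],0],[0.03,[0,0,-0.0267],0],[0.03,[0,0,-0.08],0],[0.03,[0,0,-0.12],0],[0.03,[0,0,-0.1333],0],[0.03,[0,0,-0.1333],0]]'; python3 go.py .5113 .0874 .134 -1.709
```

```text
t: 8.07
eef_pos: [0.4801, -0.2175, 0.1369]
ee_rot: [-3.137, -0.002, -1.292]
force: [0.8, -0.4, -4.2]
width: 0.04
gripper_force: 30.0
t 8.1 F [ 0.8 -0.4 -4.2] w 0.04 pos [ 0.4801 -0.2175  0.1369] yaw -1.292 | go [-0.2845 -0.114   0.0029  0.4172]
```

To row units: -0.2845 m is -0.3793, -0.28 m is -0.3733, 0.417 rad is 0.1327.

```bash
python3 -m creep '[[0.03,[-0.0187,-0.008,0],0.0064],[0.03,[-0.056,-0.0227,0],0.0191],[0.03,[-0.0933,-0.0373,0],0.0318],[0.03,[-0.1333,-0.0533,0],0.0477],[0.03,[-0.1733,-0.0693,0],0.0637],[0.03,[-0.2133,-0.0853,0],0.0796],[0.03,[-0.2533,-0.1013,0],0.0955],[0.03,[-0.2933,-0.1173,0],0.1114],[0.03,[-0.3333,-0.1333,0],0.121],[0.03,[-0.36,-0.144,0],0.1273],[0.03,[-0.3733,-0.1493,0],0.1327],[0.03,[-0.3793,-0.152,0],0.1327],[0.03,[-0.3793,-0.152,0],0.1327],[0.03,[-0.3793,-0.152,0],0.1327]]' >/dev/null; python3 go.py .5113 .0874 .0355 -1.709
```

```text
t 9.2 F [ 0.7 -0.7 -4.7] w 0.0398 pos [0.509  0.0868 0.1331] yaw -1.708 | go [-0.0009 -0.0021  0.0976  0.0007]
```

To row units: 0.0985 m is 0.1313, -0.002 m is -0.0027.

```bash
python3 -m creep '[[0.03,[-0.0013,-0.0027,0.0267],0],[0.03,[-0.0013,-0.0027,0.0667],0],[0.03,[-0.0013,-0.0027,0.1],0],[0.03,[-0.0013,-0.0027,0.1173],0],[0.03,[-0.0013,-0.0027,0.1253],0],[0.03,[-0.0013,-0.0027,0.1293],0],[0.03,[-0.0013,-0.0027,0.1307],0],[0.03,[-0.0013,-0.0027,0.1313],0],[0.03,[-0.0013,-0.0027,0.1313],0]]'; python3 go.py .5113 .0874 .0347 -1.709
```

```text
t: 9.98
eef_pos: [0.5128, 0.0883, 0.037]
ee_rot: [-3.14, 0.001, -1.709]
force: [0.7, 0.1, -4.1]
width: 0.0401
gripper_force: 30.0
t 10.0 F [ 0.7  0.1 -4.1] w 0.0401 pos [0.5128 0.0883 0.037 ] yaw -1.709 | go [0.0011 0.0014 0.0023 0.0001]
```

To row units: 0.003 m is 0.004, 0.002 m is 0.0027.

```bash
python3 -m creep '[[0.03,[0.0013,0.0013,0.0013],0],[0.03,[0.0013,0.0013,0.0027],0],[0.03,[0.0013,0.0013,0.004],0],[0.03,[0.0013,0.0013,0.004],0],[0.03,[0.0013,0.0013,0.004],0]]'; python3 go.py .5113 .0874 .0347 -1.709
```

```text
t: 10.4
eef_pos: [0.5114, 0.0875, 0.0345]
ee_rot: [-3.141, 0.0, -1.708]
force: [-4.2, -1.1, 10.9]
width: 0.0396
gripper_force: 30.0
t 10.4 F [-4.2 -1.1 10.9] w 0.0396 pos [0.5114 0.0875 0.0345] yaw -1.708 | go [ 0.0001  0.0001 -0.0002  0.0008]
```

To row units: -0.22 m is -0.2933, -0.19 m is -0.2533.

```bash
python3 -m creep '[[0.06,[0,0,0],0],[0.088,[0,0,0],0],[0.088,[0,0,0],0],[0.088,[0,0,0],0],[0.088,[0,0,0],0],[0.088,[0,0,-0.04],0],[0.088,[0,0,-0.0933],0],[0.088,[0,0,-0.1467],0],[0.088,[0,0,-0.2],0],[0.088,[0,0,-0.2533],0],[0.088,[0,0,-0.2933],0],[0.088,[0,0,-0.2933],0]]'; python3 go.py .4566 -.4117 .25 -1.854
```

```text
t: 11.4
eef_pos: [0.5141, 0.0882, 0.2603]
ee_rot: [-3.132, 0.005, -1.708]
force: [1.2, 0.5, -0.5]
width: 0.0877
gripper_force: 0.0
t 11.4 F [ 1.2  0.5 -0.5] w 0.0877 pos [0.5141 0.0882 0.2603] yaw -1.708 | go [ 0.5031 -0.0113  0.0103  0.1461]
```

To row units: 0.503 m is 0.6707, -0.011 m is -0.0147, 0.146 rad is 0.0465.

```bash
python3 -m creep '[[0.088,[0.6707,-0.0147,0],0.0465],[0.088,[0.6707,-0.0147,0],0.0465],[0.088,[0.6707,-0.0147,0],0.0465],[0.088,[0.6707,-0.0147,0],0.0465],[0.088,[0.6707,-0.0147,0],0.0465],[0.088,[0.6707,-0.0147,0],0.0465],[0.088,[0.6707,-0.0147,0],0.0465],[0.088,[0.6707,-0.0147,0],0.0465],[0.088,[0.6707,-0.0147,0],0.0465],[0.088,[0.6707,-0.0147,0],0.0465],[0.088,[0.6707,-0.0147,0],0.0465],[0.088,[0.6707,-0.0147,0],0.0465],[0.088,[0.6707,-0.0147,0],0.0465],[0.088,[0.6707,-0.0147,0],0.0465],[0.088,[0.6707,-0.0147,0],0.0465],[0.088,[0.6707,-0.0147,0],0.0465]]'>/dev/null; python3 go.py .4566 -.4117 .029 -1.854
```

```text
t 12.7 F [-1.1  0.1  0.2] w 0.0878 pos [ 0.4529 -0.4115  0.253 ] yaw -1.854 | go [-8.00e-04 -3.60e-03  2.24e-01 -2.00e-04]
```

To row units: 0.13 m is 0.1733, 0.12 m is 0.16.

```bash
python3 -m creep '[[0.088,[-0.0013,-0.0033,0.0533],0],[0.088,[-0.0013,-0.0033,0.1067],0],[0.088,[-0.0013,-0.0033,0.16],0],[0.088,[-0.0013,-0.0033,0.1733],0],[0.088,[-0.0013,-0.0033,0.1733],0],[0.088,[-0.0013,-0.0033,0.1733],0]]' >/dev/null; python3 go.py .4566 -.4117 .029 -1.854
```

```text
t 13.2 F [ 0.5 -0.1  0.5] w 0.0877 pos [ 0.4566 -0.4119  0.1246] yaw -1.853 | go [-0.0002  0.      0.0956  0.0012]
```

To row units: 0.0955 m is 0.1273, 0.09 m is 0.12.

```bash
python3 -m creep '[[0.088,[0,0,0.04],0],[0.088,[0,0,0.08],0],[0.088,[0,0,0.1067],0],[0.088,[0,0,0.12],0],[0.088,[0,0,0.1273],0],[0.088,[0,0,0.1273],0],[0.088,[0,0,0.1273],0]]'; python3 -m creep '[[0.05,[0,0,0],0],[0.05,[0,0,0],0],[0.05,[0,0,0],0],[0.05,[0,0,0],0],[0.05,[0,0,0],0],[0.05,[0,0,0],0],[0.05,[0,0,0],0],[0.05,[0,0,0],0],[0.05,[0,0,0],0]]' 40
```

```text
t: 13.82
eef_pos: [0.4568, -0.4128, 0.0295]
ee_rot: [-3.139, -0.001, -1.854]
force: [0.9, -0.5, 0.9]
width: 0.0875
gripper_force: 0.0
t: 14.57
eef_pos: [0.4566, -0.4126, 0.0283]
ee_rot: [-3.139, -0.001, -1.854]
force: [4.8, 0.1, 5.3]
width: 0.062
gripper_force: 39.9
```

The rows are not in the units I measure in: shifts go in shares of 0.75 m and turns go in shares of pi rad. I convert before sending: -0.15 m is -0.2, -0.02 m is -0.0267.

```bash
python3 -m creep '[[0.05,[0,0,-0.0267],0],[0.05,[0,0,-0.0667],0],[0.05,[0,0,-0.1067],0],[0.05,[0,0,-0.1467],0],[0.05,[0,0,-0.1867],0],[0.05,[0,0,-0.2],0],[0.05,[0,0,-0.2],0]]'; python3 go.py .4961 -.0216 .178 -1.709
```

```text
t: 15.15
eef_pos: [0.4556, -0.4122, 0.1788]
ee_rot: [-3.14, 0.0, -1.855]
force: [0.3, 0.0, -7.3]
width: 0.0621
gripper_force: 39.9
t 15.2 F [ 0.3  0.  -7.3] w 0.0621 pos [ 0.4556 -0.4122  0.1788] yaw -1.855 | go [-0.3863  0.0707  0.0008 -0.1462]
```

To row units: -0.386 m is -0.5147, -0.375 m is -0.5, -0.146 rad is -0.0465.

```bash
python3 -m creep '[[0.05,[-0.0267,0.004,0],0],[0.05,[-0.0667,0.012,0],-0.0064],[0.05,[-0.1067,0.02,0],-0.0095],[0.05,[-0.1533,0.028,0],-0.0127],[0.05,[-0.2,0.036,0],-0.0191],[0.05,[-0.2467,0.0453,0],-0.0223],[0.05,[-0.2933,0.0533,0],-0.0255],[0.05,[-0.34,0.0627,0],-0.0318],[0.05,[-0.3867,0.0707,0],-0.035],[0.05,[-0.4333,0.0787,0],-0.0382],[0.05,[-0.4733,0.0867,0],-0.0446],[0.05,[-0.5,0.092,0],-0.0465],[0.05,[-0.5147,0.0933,0],-0.0465],[0.05,[-0.5147,0.0933,0.04],-0.0465],[0.05,[-0.5147,0.0933,0.08],-0.0465],[0.05,[-0.5147,0.0933,0.1067],-0.0465],[0.05,[-0.5147,0.0933,0.1067],-0.0465],[0.05,[-0.5147,0.0933,0.1067],-0.0465]]' >/dev/null; python3 go.py .4961 -.0216 .0283 -1.709
```

```text
t 16.6 F [ 0.6 -0.  -5.9] w 0.0618 pos [ 0.4943 -0.023   0.0954] yaw -1.71 | go [-0.0016 -0.0015  0.0671 -0.0005]
```

To row units: 0.063 m is 0.084, 0.061 m is 0.0813.

```bash
python3 -m creep '[[0.05,[-0.0013,-0.0013,0.0267],0],[0.05,[-0.0013,-0.0013,0.0533],0],[0.05,[-0.0013,-0.0013,0.0733],0],[0.05,[-0.0013,-0.0013,0.0813],0],[0.05,[-0.0013,-0.0013,0.084],0],[0.05,[-0.0013,-0.0013,0.084],0],[0.05,[-0.0013,-0.0013,0.084],0]]'>/dev/null; python3 go.py .4963 -.0215 .0283 -1.709
```

```text
t 17.2 F [ 0.2  1.1 -6.2] w 0.0617 pos [ 0.4986 -0.021   0.0357] yaw -1.709 | go [0.0008 0.0022 0.0074 0.0004]
```

To row units: 0.006 m is 0.008, 0.005 m is 0.0067.

```bash
python3 -m creep '[[0.05,[0,0.0013,0.004],0],[0.05,[0,0.0013,0.0067],0],[0.05,[0,0.0013,0.008],0],[0.05,[0,0.0013,0.008],0],[0.05,[0,0.0013,0.008],0]]'>/dev/null; python3 go.py .4963 -.0215 .0283 -1.709
```

```text
t 17.6 F [ 0.4 -0.9 -7.9] w 0.0619 pos [ 0.4966 -0.021   0.0287] yaw -1.709 | go [0.0006 0.0002 0.0004 0.0003]
```

To row units: 0.002 m is 0.0027, 0.001 m is 0.0013.

```bash
python3 -m creep '[[0.05,[0.0007,0,0.0013],0],[0.05,[0.0007,0,0.0027],0],[0.05,[0.0007,0,0.0027],0],[0.05,[0.0007,0,0.0027],0]]'>/dev/null; python3 go.py .4963 -.0215 .0283 -1.709
```

```text
t 18.0 F [-5.4  3.6 14.1] w 0.0618 pos [ 0.4968 -0.0212  0.0282] yaw -1.708 | go [ 0.0004  0.0005 -0.0001  0.0008]
```

To row units: -0.27 m is -0.36, -0.15 m is -0.2.

```bash
python3 -m creep '[[0.07,[0,0,0],0],[0.088,[0,0,0],0],[0.088,[0,0,0],0],[0.088,[0,0,0],0],[0.088,[0,0,0],0],[0.088,[0,0,-0.04],0],[0.088,[0,0,-0.0933],0],[0.088,[0,0,-0.1467],0],[0.088,[-0.04,0,-0.2],0],[0.088,[-0.0933,0,-0.2533],0],[0.088,[-0.1467,0,-0.3067],0],[0.088,[-0.1733,0,-0.3467],0],[0.088,[-0.1733,0,-0.36],0],[0.088,[-0.1733,0,-0.36],0],[0.088,[-0.1733,0,-0.36],0],[0.088,[-0.1733,0,-0.36],0]]'; python3 look.py w6; python3 - <<'E'
import cv2
cv2.imwrite('pics/w6c.png',cv2.resize(cv2.imread('pics/w6.png')[40:300,220:420],None,fx=2.3,fy=2.3,interpolation=cv2.INTER_CUBIC))
E
```

```text
t: 19.32
eef_pos: [0.514, 0.1074, 0.2961]
ee_rot: [3.141, 0.0, -1.708]
force: [-0.6, -0.1, -0.4]
width: 0.0874
gripper_force: 0.0
[0.514  0.1074 0.2961] [ 3.141  0.    -1.708] 19.3167
```

View pics/w6c.png

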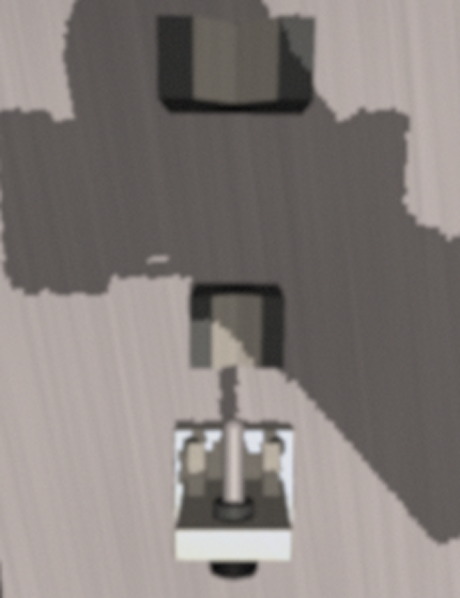

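w6 crop: both blocks stand square in line with the screw; V centrelines are at x ≈ 236 and 237 against 233 for the screw. Checking distances.

```bash
python3 - <<'E'
from h import *
import json
np.set_printoptions(precision=4,suppress=True)
c=cam('wrist',json.load(open('pics/w6.json'))); P=lambda x,y:(220+x/2.3,40+y/2.3)
w=onz(c,P(236,58),.064);n=onz(c,P(237,330),.069);t=onz(c,P(233,424),.07);pl=onz(c,P(233,527),.088)
print(w,n,t,pl,np.hypot(*(w-n)[:2]),np.hypot(*(t-n)[:2]),np.arctan2(*(n-w)[1::-1][:2]))
d=(n-w)[:2]/np.hypot(*(n-w)[:2]); print((n[:2]+w[:2])/2, 'yaw',np.arctan2(d[1],d[0]),'tip along from narrow',(t-n)[:2]@d)
E
python3 go.py .5144 .3731 .20 -1.413
```

```text
[ 0.4955 -0.0189  0.064 ] [0.5096 0.0862 0.069 ] [0.5168 0.1258 0.07  ] [0.5223 0.1659 0.088 ] 0.10602881796107841 0.04023769378193361 1.4373728326139796
[0.5026 0.0337] yaw 1.4373728326139796 tip along from narrow 0.04019429326383677
t 19.4 F [-0.4 -0.7 -0. ] w 0.0875 pos [0.5138 0.1069 0.2956] yaw -1.709 | go [-0.2637  0.036   0.0956 -0.2959]
```

To row units: -0.264 m is -0.352, 0.036 m is 0.048, 1.275 rad is 0.4058.

```bash
python3 -m creep '[[0.088,[-0.352,0.048,0.1267],0.4058],[0.088,[-0.352,0.048,0.1267],0.4058],[0.088,[-0.352,0.048,0.1267],0.4058],[0.088,[-0.352,0.048,0.1267],0.4058],[0.088,[-0.352,0.048,0.1267],0.4058],[0.088,[-0.352,0.048,0.1267],0.4058],[0.088,[-0.352,0.048,0.1267],0.4058],[0.088,[-0.352,0.048,0.1267],0.4058],[0.088,[-0.352,0.048,0.1267],0.4058],[0.088,[-0.352,0.048,0.1267],0.4058],[0.088,[-0.352,0.048,0.1267],0.4058],[0.088,[-0.352,0.048,0.1267],0.4058],[0.088,[-0.352,0.048,0.1267],0.4058],[0.088,[-0.352,0.048,0.1267],0.4058],[0.088,[-0.352,0.048,0.1267],0.4058]]' >/dev/null; python3 go.py .5144 .3731 .037 -2.984
```

```text
t 20.6 F [-0.4 -1.  -0.4] w 0.0876 pos [0.5151 0.3732 0.2012] yaw -2.983 | go [ 0.0007 -0.      0.1642  0.0008]
```

To row units: 0.164 m is 0.2187, 0.16 m is 0.2133.

```bash
python3 -m creep '[[0.088,[0.0013,0,0.0533],0],[0.088,[0.0013,0,0.1067],0],[0.088,[0.0013,0,0.1467],0],[0.088,[0.0013,0,0.18],0],[0.088,[0.0013,0,0.2],0],[0.088,[0.0013,0,0.2133],0],[0.088,[0.0013,0,0.2187],0],[0.088,[0.0013,0,0.2187],0],[0.088,[0.0013,0,0.2187],0]]' 25 >/dev/null; python3 go.py .5144 .3731 .037 -2.984;  python3 -m creep '[[0.035,[0,0,0],0],[0.035,[0,0,0],0],[0.035,[0,0,0],0],[0.035,[0,0,0],0],[0.035,[0,0,0],0],[0.035,[0,0,0],0],[0.035,[0,0,0],0],[0.035,[0,0,0],0],[0.035,[0,0,0],0],[0.035,[0,0,0],0]]'
```

```text
t 21.4 F [-0.5  0.3  0.3] w 0.0874 pos [0.5146 0.3741 0.0385] yaw -2.983 | go [ 0.0003 -0.0009  0.0015  0.0006]
t: 22.2
eef_pos: [0.5141, 0.3724, 0.0375]
ee_rot: [-3.14, -0.001, -2.984]
force: [1.4, -5.2, 2.1]
width: 0.0392
gripper_force: 25.0
```

To row units: -0.15 m is -0.2, -0.14 m is -0.1867.

```bash
python3 -m creep '[[0.035,[0,0,0],0],[0.035,[0,0,0],0],[0.035,[0,0,-0.0133],0],[0.035,[0,0,-0.04],0],[0.035,[0,0,-0.08],0],[0.035,[0,0,-0.12],0],[0.035,[0,0,-0.16],0],[0.035,[0,0,-0.1867],0],[0.035,[0,0,-0.2],0],[0.035,[0,0,-0.2],0],[0.035,[0,0,-0.2],0]]' 40; python3 go.py .5035 .034 .188 -1.707
```

```text
t: 23.12
eef_pos: [0.5134, 0.3735, 0.1867]
ee_rot: [3.141, -0.001, -2.984]
force: [-0.6, -0.1, -5.5]
width: 0.0396
gripper_force: 40.0
t 23.1 F [-0.6 -0.1 -5.5] w 0.0396 pos [0.5134 0.3735 0.1867] yaw -2.984 | go [ 0.063  -0.3337 -0.0013 -1.2771]
```

To row units: -0.333 m is -0.444, -0.08 m is -0.1067, -1.277 rad is -0.4065.

```bash
python3 -m creep '[[0.035,[0.0027,-0.0133,0],-0.0127],[0.035,[0.008,-0.04,0],-0.0382],[0.035,[0.0133,-0.0733,0],-0.0668],[0.035,[0.02,-0.1067,0],-0.0955],[0.035,[0.0267,-0.14,0],-0.1273],[0.035,[0.0333,-0.1733,0],-0.1592],[0.035,[0.04,-0.2067,0],-0.191],[0.035,[0.0453,-0.24,0],-0.2228],[0.035,[0.052,-0.2733,0],-0.2546],[0.035,[0.0573,-0.3067,0],-0.2865],[0.035,[0.064,-0.34,0],-0.3183],[0.035,[0.0707,-0.3733,0],-0.3438],[0.035,[0.076,-0.4,0],-0.3692],[0.035,[0.08,-0.4267,0],-0.3883],[0.035,[0.0827,-0.44,0],-0.4011],[0.035,[0.084,-0.444,0],-0.4065],[0.035,[0.084,-0.444,0],-0.4065],[0.035,[0.084,-0.444,0],-0.4065]]' >/dev/null; python3 go.py .5035 .034 .0515 -1.707
```

```text
t 24.6 F [-0.9  0.8 -5.4] w 0.0389 pos [0.5036 0.0348 0.1864] yaw -1.708 | go [ 0.0009 -0.      0.1349 -0.0014]
```

Lower to about 20 mm above the Vs, then check.

To row units: 0.115 m is 0.1533, 0.112 m is 0.1493.

```bash
python3 -m creep '[[0.035,[0.0013,0,0.0267],0],[0.035,[0.0013,0,0.06],0],[0.035,[0.0013,0,0.0933],0],[0.035,[0.0013,0,0.12],0],[0.035,[0.0013,0,0.14],0],[0.035,[0.0013,0,0.1493],0],[0.035,[0.0013,0,0.1533],0],[0.035,[0.0013,0,0.1533],0],[0.035,[0.0013,0,0.1533],0],[0.035,[0.0013,0,0.1533],0]]' >/dev/null; python3 go.py .5035 .034 .0515 -1.707; python3 - <<'E'
from h import *
snap('side','s7');cv2.imwrite('pics/s7c.png',cv2.resize(cv2.imread('pics/s7.png')[180:360,250:450],None,fx=3,fy=3,interpolation=cv2.INTER_CUBIC))
E
```

```text
t 25.4 F [-1.   0.3 -3.9] w 0.0388 pos [0.5048 0.0343 0.0736] yaw -1.707 | go [0.0005 0.0013 0.0221 0.0004]
```

View pics/s7c.png

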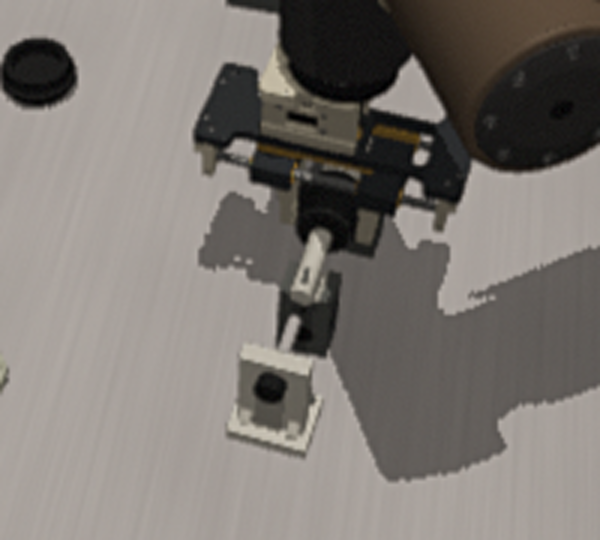

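Side crop: the shaft hangs between the jaws with its thin end at (305,292), above the narrow block and pointing at the screw. Lowering gently.

To row units: 0.019 m is 0.0253, 0.017 m is 0.0227.

```bash
python3 -m creep '[[0.035,[0.0007,0.0013,0.0067],0],[0.035,[0.0007,0.0013,0.0133],0],[0.035,[0.0007,0.0013,0.0187],0],[0.035,[0.0007,0.0013,0.0227],0],[0.035,[0.0007,0.0013,0.0253],0],[0.035,[0.0007,0.0013,0.0253],0],[0.035,[0.0007,0.0013,0.0253],0]]' >/dev/null; python3 go.py .5035 .034 .0515 -1.707;python3 -m creep '[[0.035,[0,0,0.0013],0],[0.035,[0,0,0.0027],0],[0.035,[0,0,0.004],0],[0.035,[0,0,0.004],0],[0.035,[0,0,0.004],0]]' >/dev/null; python3 go.py .5035 .034 .0515 -1.707
```

```text
t 26.1 F [ 0.4 -0.3 -4.3] w 0.0391 pos [0.503  0.0334 0.0534] yaw -1.707 | go [-0.0006 -0.0004  0.0019  0.0002]
t 26.5 F [-0.2 -1.   5.6] w 0.0394 pos [0.504  0.0337 0.0516] yaw -1.707 | go [-0.0002  0.0006  0.0001  0.0003]
```

```bash
python3 -m creep '[[0.044,[0,0,0],0],[0.05,[0,0,0],0],[0.06,[0,0,0],0],[0.088,[0,0,0],0],[0.088,[0,0,0],0],[0.088,[0,0,0],0],[0.088,[0,0,0],0],[0.088,[0,0,-0.0267],0],[0.088,[0,0,-0.0667],0],[0.088,[0,0,-0.12],0],[0.088,[0,0,-0.1733],0],[0.088,[0,0,-0.2267],0],[0.088,[-0.0533,0,-0.28],0],[0.088,[-0.1067,0,-0.32],0],[0.088,[-0.1067,0,-0.3333],0],[0.088,[-0.1067,0,-0.3333],0],[0.088,[-0.1067,0,-0.3333],0]]'; python3 look.py w8; python3 - <<'E'
import cv2
cv2.imwrite('pics/w8c.png',cv2.resize(cv2.imread('pics/w8.png')[20:300,220:420],None,fx=2.1,fy=2.1,interpolation=cv2.INTER_CUBIC))
E
```

```text
t: 27.92
eef_pos: [0.5143, 0.114, 0.3018]
ee_rot: [-3.14, 0.002, -1.705]
force: [-1.1, -0.5, -1.4]
width: 0.0878
gripper_force: 0.0
[0.5143 0.114  0.3018] [-3.140e+00  2.000e-03 -1.705e+00] 27.9167
```

View pics/w8c.png

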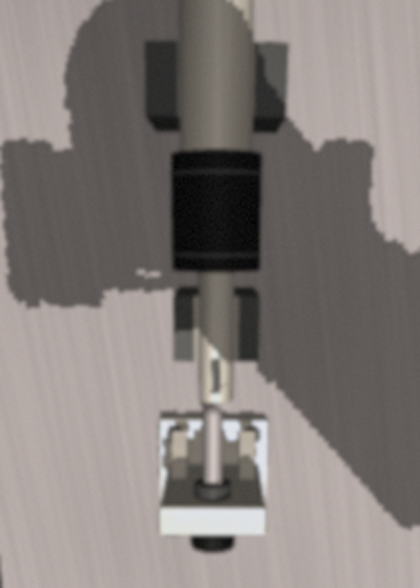

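w8 crop: the shaft lies in both Vs. Roller runs y=150–270, thin end (215,404), screw tip about (213,407). Measuring the gap and where to put the gauge.

```bash
python3 - <<'E'
from h import *
import json
np.set_printoptions(precision=4,suppress=True)
c=cam('wrist',json.load(open('pics/w8.json'))); P=lambda x,y:(220+x/2.1,20+y/2.1)
r0=onz(c,P(217,152),.07);r1=onz(c,P(217,268),.07);e=onz(c,P(215,403),.07);t=onz(c,P(213,408),.07);n=onz(c,P(217,329),.069);w=onz(c,P(217,87),.064)
m=(r0+r1)/2; d=(e-m)[:2]; L=np.hypot(*d);u=d/L
for k,v in dict(roller=m,end=e,tip=t,n=n,w=w).items(): print(k,v,'along',(v-m)[:2]@u)
print('yaw',np.arctan2(u[1],u[0]),L,np.hypot(*(r1-r0)[:2]))
E
python3 go.py .6025 -.3014 .30 -1.571
```

```text
roller [0.5025 0.0355 0.07  ] along 0.0
end [0.5151 0.1216 0.07  ] along 0.08703486615585765
tip [0.5164 0.1239 0.07  ] along 0.08946061244366756
n [0.5095 0.0874 0.069 ] along 0.05231169466490052
w [ 0.4957 -0.0158  0.064 ] along -0.05179376897979435
yaw 1.426180880144628 0.08703486615585765 0.04943104392270511
t 28.0 F [ 0.   1.2 -1.2] w 0.0878 pos [0.5135 0.1131 0.3004] yaw -1.706 | go [ 0.3988 -0.144   0.0004 -0.1349]
```

To row units: 0.399 m is 0.532, -0.144 m is -0.192, -0.098 rad is -0.0312.

```bash
python3 -m creep '[[0.088,[0.532,-0.192,0],-0.0312],[0.088,[0.532,-0.192,0],-0.0312],[0.088,[0.532,-0.192,0],-0.0312],[0.088,[0.532,-0.192,0],-0.0312],[0.088,[0.532,-0.192,0],-0.0312],[0.088,[0.532,-0.192,0],-0.0312],[0.088,[0.532,-0.192,0],-0.0312],[0.088,[0.532,-0.192,0],-0.0312],[0.088,[0.532,-0.192,0],-0.0312],[0.088,[0.532,-0.192,0],-0.0312],[0.088,[0.532,-0.192,0],-0.0312],[0.088,[0.532,-0.192,0],-0.0312],[0.088,[0.532,-0.192,0],-0.0312],[0.088,[0.532,-0.192,0],-0.0312]]'>/dev/null; python3 go.py .6025 -.3014 .165 -1.608
```

```text
t 29.1 F [0.7 1.  0.7] w 0.0877 pos [ 0.6017 -0.3017  0.2997] yaw -1.609 | go [-0.0003 -0.0008  0.1347 -0.001 ]
```

To row units: 0.1345 m is 0.1793, 0.133 m is 0.1773.

```bash
python3 -m creep '[[0.088,[0,-0.0013,0.04],0],[0.088,[0,-0.0013,0.08],0],[0.088,[0,-0.0013,0.12],0],[0.088,[0,-0.0013,0.1533],0],[0.088,[0,-0.0013,0.1707],0],[0.088,[0,-0.0013,0.1773],0],[0.088,[0,-0.0013,0.1793],0],[0.08,[0,-0.0013,0.1793],0],[0.06,[0,-0.0013,0.1793],0],[0.04,[0,-0.0013,0.1793],0]]' 10; python3 -m creep '[[0.03,[0,0,0],0],[0.025,[0,0,0],0],[0.02,[0,0,0],0],[0.018,[0,0,0],0],[0.016,[0,0,0],0],[0.014,[0,0,0],0],[0.01,[0,0,0],0],[0.01,[0,0,0],0],[0.01,[0,0,0],0],[0.01,[0,0,0],0],[0.01,[0,0,0],0]]' 10
```

```text
t: 29.97
eef_pos: [0.6042, -0.3021, 0.1677]
ee_rot: [-3.139, -0.001, -1.608]
force: [0.0, 0.4, 0.4]
width: 0.0731
gripper_force: 0.0
t: 30.88
eef_pos: [0.6035, -0.302, 0.166]
ee_rot: [-3.141, 0.0, -1.609]
force: [1.5, 0.9, -0.6]
width: 0.0138
gripper_force: 10.0
```

Gripped on the post (13.8 mm). Firm up and lift.

To row units: -0.13 m is -0.1733, -0.12 m is -0.16.

```bash
python3 -m creep '[[0.01,[0,0,0],0],[0.01,[0,0,0],0],[0.01,[0,0,0],0],[0.01,[0,0,0],0],[0.01,[0,0,-0.0067],0],[0.01,[0,0,-0.0267],0],[0.01,[0,0,-0.0533],0],[0.01,[0,0,-0.0933],0],[0.01,[0,0,-0.1333],0],[0.01,[0,0,-0.16],0],[0.01,[0,0,-0.1733],0],[0.01,[0,0,-0.1733],0],[0.01,[0,0,-0.1733],0]]' 45; python3 go.py .5674 .0256 .296 -1.709
```

```text
t: 31.97
eef_pos: [0.6028, -0.3018, 0.2947]
ee_rot: [3.14, 0.001, -1.609]
force: [0.2, -1.0, -7.3]
width: 0.014
gripper_force: 45.0
t 32.0 F [ 0.2 -1.  -7.3] w 0.014 pos [ 0.6028 -0.3018  0.2947] yaw -1.609 | go [-0.3258  0.0479 -0.0013  0.0998]
```

To row units: -0.326 m is -0.4347, -0.32 m is -0.4267, 0.09 rad is 0.0286.

```bash
python3 -m creep '[[0.01,[-0.0133,0.0013,0],0],[0.01,[-0.0333,0.0053,0],0.0032],[0.01,[-0.06,0.0093,0],0.0064],[0.01,[-0.0933,0.0133,0],0.0095],[0.01,[-0.1267,0.0187,0],0.0127],[0.01,[-0.16,0.024,0],0.0159],[0.01,[-0.1933,0.028,0],0.0191],[0.01,[-0.2267,0.0333,0],0.0223],[0.01,[-0.26,0.0387,0],0.0255],[0.01,[-0.2933,0.0427,0],0.0286],[0.01,[-0.3267,0.048,0],0.0318],[0.01,[-0.36,0.0533,0],0.0318],[0.01,[-0.3867,0.0573,0],0.0318],[0.01,[-0.4107,0.06,0],0.0318],[0.01,[-0.4267,0.0627,0],0.0318],[0.01,[-0.4347,0.064,0],0.0318],[0.01,[-0.4347,0.064,0],0.0318],[0.01,[-0.4347,0.064,0],0.0318],[0.01,[-0.4347,0.064,0],0.0318]]' >/dev/null; python3 go.py .5674 .0256 .166 -1.709; python3 - <<'E'
from h import *
snap('top','t9');snap('side','s9')
a=cv2.resize(cv2.imread('pics/s9.png')[150:340,250:450],None,fx=2,fy=2,interpolation=cv2.INTER_CUBIC);b=cv2.resize(cv2.imread('pics/t9.png')[190:380,200:400],None,fx=2,fy=2,interpolation=cv2.INTER_CUBIC)
cv2.imwrite('pics/c9.png',np.hstack([a,b]))
E
```

```text
t 33.5 F [-0.1 -0.3 -6.6] w 0.0134 pos [0.5677 0.0246 0.2957] yaw -1.709 | go [-0.0009  0.0004  0.1297 -0.0004]
```

View pics/c9.png

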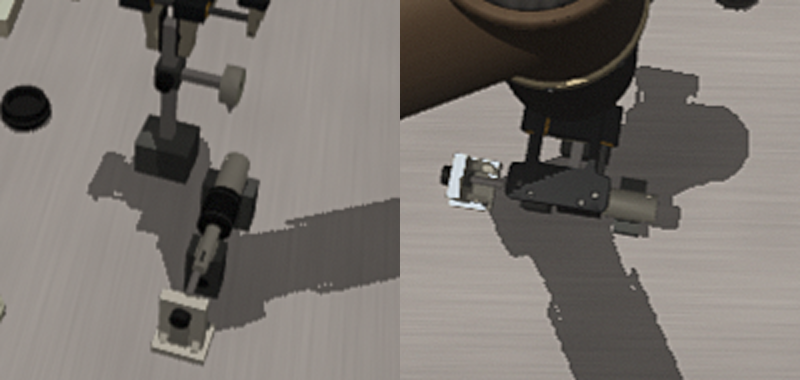

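The gauge hangs upright behind the shaft with its arm across it (side crop: dial (232,87)). Lowering.

To row units: 0.127 m is 0.1693, 0.03 m is 0.04.

```bash
python3 -m creep '[[0.01,[-0.0013,0,0.0133],0],[0.01,[-0.0013,0,0.04],0],[0.01,[-0.0013,0,0.0667],0],[0.01,[-0.0013,0,0.0933],0],[0.01,[-0.0013,0,0.12],0],[0.01,[-0.0013,0,0.14],0],[0.01,[-0.0013,0,0.1533],0],[0.01,[-0.0013,0,0.1613],0],[0.01,[-0.0013,0,0.1667],0],[0.01,[-0.0013,0,0.1693],0],[0.01,[-0.0013,0,0.1693],0],[0.01,[-0.0013,0,0.1693],0]]' >/dev/null; python3 go.py .5674 .0256 .166 -1.709;python3 -m creep '[[0.01,[0,0,0.0013],0],[0.01,[0,0,0.0027],0],[0.01,[0,0,0.004],0],[0.01,[0,0,0.004],0],[0.01,[0,0,0.004],0],[0.01,[0,0,0.004],0]]' >/dev/null; python3 go.py .5674 .0256 .166 -1.709
```

```text
t 34.6 F [-0.6  0.4 -5.7] w 0.0139 pos [0.5684 0.0265 0.1698] yaw -1.709 | go [0.001  0.0009 0.0038 0.0003]
t 35.1 F [ 0.4  0.2 -5.7] w 0.0136 pos [0.568  0.0264 0.1661] yaw -1.709 | go [0.0009 0.0005 0.0001 0.0003]
```

To row units: 0.0015 m is 0.002, 0.001 m is 0.0013.

```bash
python3 -m creep '[[0.01,[0,0,0.0007],0],[0.01,[0,0,0.0013],0],[0.01,[0,0,0.002],0],[0.01,[0,0,0.002],0],[0.01,[0,0,0.002],0]]' ; python3 go.py .5674 .0256 .166 -1.709
```

```text
t: 35.57
eef_pos: [0.5684, 0.0264, 0.1659]
ee_rot: [-3.14, 0.0, -1.708]
force: [-3.4, -0.2, 4.6]
width: 0.014
gripper_force: 45.0
t 35.6 F [-3.4 -0.2  4.6] w 0.014 pos [0.5684 0.0264 0.1659] yaw -1.708 | go [ 0.0009  0.0008 -0.0001  0.0007]
```

Contact, so release and retreat straight up, then to the side for a check.

To row units: -0.15 m is -0.2, -0.14 m is -0.1867.

```bash
python3 -m creep '[[0.018,[0,0,0],0],[0.025,[0,0,0],0],[0.04,[0,0,0],0],[0.06,[0,0,0],0],[0.088,[0,0,0],0],[0.088,[0,0,0],0],[0.088,[0,0,0],0],[0.088,[0,0,0],0],[0.088,[0,0,-0.0267],0],[0.088,[0,0,-0.0667],0],[0.088,[0,0,-0.12],0],[0.088,[0,0,-0.16],0],[0.088,[-0.0533,0,-0.1867],0],[0.088,[-0.1067,0,-0.2],0],[0.088,[-0.16,0,-0.2],0],[0.088,[-0.1867,0,-0.2],0],[0.088,[-0.1867,0,-0.2],0],[0.088,[-0.1867,0,-0.2],0]]' ; python3 look.py w10; python3 - <<'E'
from h import *
snap('top','t10');snap('side','s10')
k=lambda n,y,x,f,h,w:cv2.resize(cv2.imread(f'pics/{n}.png')[y:y+h,x:x+w],None,fx=f,fy=f,interpolation=cv2.INTER_CUBIC)
cv2.imwrite('pics/c10.png',np.hstack([k('w10',0,160,2,300,240),k('s10',165,280,3,200,100)]))
E
```

```text
t: 37.07
eef_pos: [0.5871, 0.1664, 0.314]
ee_rot: [3.141, -0.001, -1.707]
force: [-0.3, -0.9, -0.2]
width: 0.0876
gripper_force: 0.0
[0.5871 0.1664 0.314 ] [ 3.141e+00 -1.000e-03 -1.707e+00] 37.0667
```

View pics/c10.png

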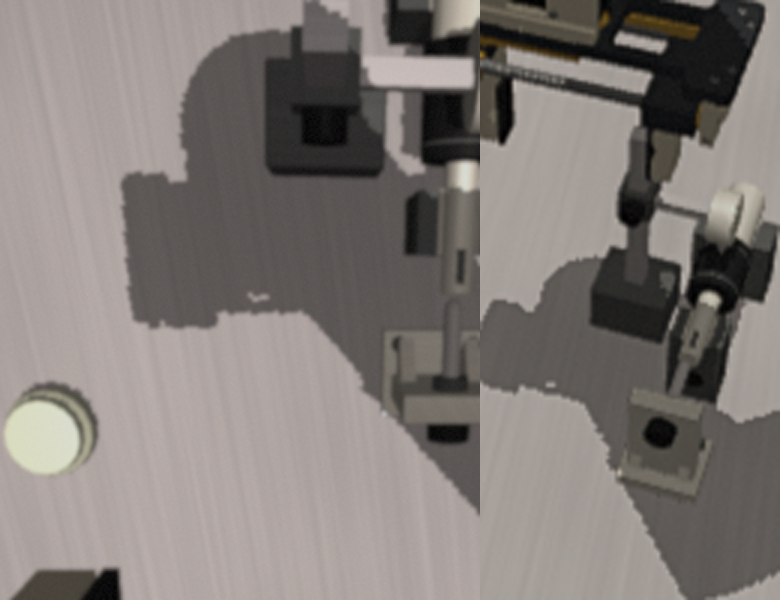

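The gauge stands upright behind the shaft with its arm square over the roller. Numeric check of its position relative to the shaft follows.

```bash
python3 - <<'E'
from h import *
import json
np.set_printoptions(precision=4,suppress=True)
c=cam('wrist',json.load(open('pics/w10.json'))); P=lambda x,y:(160+x/2,y/2)
u=np.array([np.sin(.138),np.cos(.138)]);v=np.array([u[1],-u[0]])
fl=onz(c,P(267,160),.045);fr=onz(c,P(384,166),.045);re=onz(c,P(452,155),.07);rl=onz(c,P(424,140),.07);th=onz(c,P(460,290),.07)
o=np.array([.503,.0345])
for n,q in dict(base_l=fl,base_r=fr,roller_end=re,roller_left=rl,thin=th).items(): print(n,q,'along',(q[:2]-o)@u,'across',(q[:2]-o)@v)
E
```

```text
base_l [0.5986 0.0443 0.045 ] along 0.022842796088022324 across 0.09339412432841115
base_r [0.5411 0.055  0.045 ] along 0.025511612078981033 across 0.03492453041614099
roller_end [0.511  0.0568 0.07  ] along 0.02321349296127942 across 0.00481656606577851
roller_left [0.5233 0.0486 0.07  ] along 0.016718650401779472 across 0.01818574983380331
thin [0.5128 0.1188 0.07  ] along 0.08482288148820623 across -0.0018868131260576938
```

```bash
python3 -c "
from station import arm
print(arm.job_done())"
```

```text
the job is handed in; nothing more can be done
None
```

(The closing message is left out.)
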